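# Sweep the clothes pegs into the scoop

### The job

Tidy up the three clothes pegs: with closed fingers, sweep each one gently along the table through the open front of the metal scoop until all three lie wholly inside it, none sticking out over the front edge. Push only: never pick a peg up or press hard on it, and leave the salt shaker, the garlic and the espresso cup where they stand.

Things in the scene. Friction and masses are not known exactly. Their poses are not given: they have to be found in the camera images.
- scoop: Low bare aluminium scoop, fixed to the table. 140 mm deep (x), 288 wide (y); origin: centre of its underside. +x points from its open front (x = -70 mm) to the back. Its floor is thin sheet, under 1 mm, flush with the table, so nothing catches on the front edge. Walls 26 mm high, 4 thick: back at x = 66 to 70, sides at y = +-140 to +-144. Wire handle 38 mm out behind the back.
- scoop_mouth (a point): Middle of the scoop's open front edge, at table height; axes as the scoop's (x into the scoop, the way the pegs are swept; y along the front edge).
- peg1: Plain clothes peg, 72 mm long (its y) x 15 mm wide (its x) x 12 mm high, 12 to 19 g, lying loose and flat on the table before the scoop's open front, nearest the robot of three, roughly parallel to the front edge. Origin: centre of its underside. Pushed at the middle of its long side it slides ahead and turns flat to the pusher.
- peg1_end_a (a point): Centre of one end face of peg1 (36 mm from the peg's middle, 6 mm above its underside).
- peg1_end_b (a point): Centre of one end face of peg1 (36 mm from the peg's middle, 6 mm above its underside).
- peg2: Plain clothes peg, 72 mm long (its y) x 15 mm wide (its x) x 12 mm high, 12 to 19 g, lying loose and flat on the table before the scoop's open front, in the middle of three, roughly parallel to the front edge. Origin: centre of its underside. Pushed at the middle of its long side it slides ahead and turns flat to the pusher.
- peg2_end_a (a point): Centre of one end face of peg2 (36 mm from the peg's middle, 6 mm above its underside).
- peg2_end_b (a point): Centre of one end face of peg2 (36 mm from the peg's middle, 6 mm above its underside).
- peg3: Plain clothes peg, 72 mm long (its y) x 15 mm wide (its x) x 12 mm high, 12 to 19 g, lying loose and flat on the table before the scoop's open front, farthest from the robot of three, roughly parallel to the front edge. Origin: centre of its underside. Pushed at the middle of its long side it slides ahead and turns flat to the pusher.
- peg3_end_a (a point): Centre of one end face of peg3 (36 mm from the peg's middle, 6 mm above its underside).
- peg3_end_b (a point): Centre of one end face of peg3 (36 mm from the peg's middle, 6 mm above its underside).
- salt: Salt shaker, bystander, 44 mm across, 90 mm high, standing loose on the table behind the pegs as seen from the scoop; origin at the centre of its foot, z up.
- garlic: Garlic bulb, bystander, 60 mm across, 58 mm high, loose, beside the salt shaker and farther from the robot; origin under its centre, z up.
- cup: Small white espresso cup, bystander, 62 mm across, 88 mm with its handle, 50 mm high, loose, beside the salt shaker on the robot's side; origin under its middle, z up.
Mind the look-alikes: they are no part of the job. Leave any orange or white look-alike of the peg1 alone. What is shaped like the peg3 but red or white is not meant.

How it is judged:
At the end, for the whole second after the job is handed in: Both ends of each of the three pegs are at least 7 mm past the scoop's front edge, between its walls and less than 30 mm above the table; the pegs are at rest; salt shaker, garlic and cup are within 20 mm of where they stood (x of peg1_end_a in the frame of scoop_mouth between 0.007 and 0.14 m and y of peg1_end_a in the frame of scoop_mouth between -0.143 and 0.143 m and height (world z) of each of peg1_end_a, peg1_end_b, peg2_end_a, peg2_end_b, peg3_end_a, peg3_end_b below 0.03 m and x of peg1_end_b in the frame of scoop_mouth between 0.007 and 0.14 m and y of peg1_end_b in the frame of scoop_mouth between -0.143 and 0.143 m and linear speed of each of peg1, peg2, peg3 below 0.02 m/s and x of peg2_end_a in the frame of scoop_mouth between 0.007 and 0.14 m and y of peg2_end_a in the frame of scoop_mouth between -0.143 and 0.143 m and x of peg2_end_b in the frame of scoop_mouth between 0.007 and 0.14 m and y of peg2_end_b in the frame of scoop_mouth between -0.143 and 0.143 m and x of peg3_end_a in the frame of scoop_mouth between 0.007 and 0.14 m and y of peg3_end_a in the frame of scoop_mouth between -0.143 and 0.143 m and x of peg3_end_b in the frame of scoop_mouth between 0.007 and 0.14 m and y of peg3_end_b in the frame of scoop_mouth between -0.143 and 0.143 m and distance of each of salt, garlic, cup from where it was at the start of the episode below 0.02 m); the robot touches nothing.
It fails at once if a peg is lifted off the table (more than 30 mm up) (height (world z) of any of peg1, peg2, peg3 above 0.03 m).
It fails at once if the fingers press on a peg with more than 25 N (contact force between the fingers and peg1 above 25 N or contact force between the fingers and peg2 above 25 N or contact force between the fingers and peg3 above 25 N).
It fails at once if the salt shaker, the garlic or the cup is pushed more than 20 mm away or tipped over (distance of any of salt, garlic, cup from where it was at the start of the episode above 0.02 m or angle between any of salt, garlic, cup's own z axis and vertical above 0.5 rad).
It also fails if it takes over 58 s, if anything falls off the work surface, if the arm or the gripper's body presses on something with over 40 N, if the wrist force passes 120 N, or if a joint passes its speed limit or range.

### The arm

A 6-joint arm with a two-finger parallel gripper is mounted at the origin on a cart in front of the work surface, level with it; the furniture and walls round the work are solid. World frame = base frame: x ahead of the robot, y to its left, z up, the work surface at z = 0. Lengths are in m, angles in rad, forces in N, time in s.
With the tool pointing down it reaches from about 0.25 to 0.775 m from the base axis. Payload 8.9 kg.
Tool frame: the origin (TCP) lies midway between the tips of the shut fingers; the grasp point (between the pads) lies robot.grip_depth behind it (robot.grip_depth is the distance from the TCP to the grasp point, in m); z points along the fingers, y is the line along which they close (so a half turn about z gives the same grasp; the last joint's range is limited). The gripper opens to 85 mm and grips with 20 to 120 N. Pads are 22 mm wide; open, the fingers measure 114 mm over their backs; the gripper's body (76 mm by 85 mm) begins 54 mm behind the grasp point. The pads swing forward as they close: fully open they stand 13 mm farther back than shut.
Start: joints at [1.043, 0.291, -0.153, 1.127, 0, 1.431], TCP at [0.199, 0.486, 0.231] pointing down, gripper open.
Joint ranges: [-2.52, 2.52], [-0.91, 1.74], [-1.3, 1.37], [-1.96, 2.02], [-1.52, 1.47], [-3.14, 3.14]. Speed limits (rad/s): [2.22, 2.22, 2.79, 3.14, 3.14, 3.14].

### API

Orientations are given as a unit quaternion [x, y, z, w].
In Python, from workcell import telemetry, read_camera, camera_model, robot, look_for, spot_point gives the robot as it stands.
- The arm moves only by the shell command python3 -m crank 'ROWS' [FORCE]. ROWS is JSON, a list of rows, each a list of 5 numbers: the shift along the tool's x, y, z in m, then the turn about the tool's z in rad, then the opening, from 0 (shut) to 1 (fully open). In form: [[dx, dy, dz, spin, hand], ...]. A call has 1 to 20 rows; each row shifts and turns the commanded pose from where the row before left it, along the tool's axes as they then stand; what a row does not reach is not made up. A row lasts 1/8 s, in which the tool goes at most 62.5 mm and 10.7 degrees, less where a joint would pass 70% of its speed; a pose out of reach is approached as far as the arm can. A call with a gripper value outside its range is refused whole. The fingers move at their own pace and stop on an object; FORCE is the grip in N (left out, the last holds). Time passes only in rows, so rows that do not move let the fingers close. It gives the time, the measured TCP pose, the force, the opening and the grip force at its end, in the units of the state.
- telemetry.observe(): the state, without advancing time (a new reading comes with each control period).
- read_camera(name): name is "scene" or "top" or "wrist"; returns the picture (384x512x3 uint8, blue, green, red); there is no depth.
- camera_model(name): a dict with "intrinsics" (3x3 intrinsics, pixels), "k1" (the pictures are not rectified: a ray, as slopes to the right and down, at radius r is drawn at 1 + k1 r^2 times it, then the intrinsics apply), "origin" and "rotation" of the camera in the world. Camera axes: x right, y up, looking along -z (the intrinsics and any distortion apply to the point x, -y, -z); pixel columns grow to the right and rows downward; lengths in m; the calibration is good to about 2 mm. A picture is of the moment at which its call begins: read the wrist's pose just before it. camera_model takes no time and is no camera call; for the wrist camera it gives the pose at the moment of the call.
- robot.sign_off(): hands the job in; it is judged then, once.
Trained networks look in the newest picture that a camera, given by its name, has taken for a name from the list of things; names that differ only in an ending like _2 or _b are one class to them, and where a whole thing is asked for, a point or a joint stands for the part that bears it (a point fixed in the world has none). Each returns a list of dicts, best first, with "confidence" (0 to 1); they miss things now and then, are a little off and sometimes report something else, mostly with a low value. They report only what shows in the picture. A call takes as long as a camera call. They do not tell look-alikes from the thing itself.
- look_for(camera, target): "point" ([x, y, z] in m, in the coordinates of the camera as it stood for that picture, good to about 4 mm: the middle of the surface that is visible of it).
- spot_point(camera, target): "point" ([x, y, z] in m, in the coordinates of the camera as it stood for that picture, good to about 4 mm: a listed point, or the origin of a listed thing).
The state is a dict: "t": time; "joints": joint angles; "joint_velocities": joint speeds; "joint_efforts": joint torques, N m; "tcp_pos": TCP position; "orientation": TCP orientation; "contact_force": force on the tool from outside, world axes, zero at the start; "moment": the same for the moment, N m; "gripper_width": opening from 0.0 (shut) to 1.0 (fully open); "grip_force": force on a finger pad.
Only numpy, scipy, OpenCV 4.12 (cv2) and the standard library are available. Lean on these libraries where they do the work, as an engineer would, in place of code of your own. Each camera call takes 0.05 s, during which the arm holds its last target. There are 200 camera calls.

## Working session

There is one attempt and no reset: what is moved stays moved. The work goes in short steps, Python scripts to look and compute and a shell command to move; the robot and the scene stay as the last step left them, time stands still between calls to the robot, and variables do not carry over. Pictures are saved under pics/ and viewed, at most 10 in all, crops included, and the job is handed in when it is done.

```bash
mkdir -p pics; cat > h.py <<'E'
from workcell import *
import numpy as np, cv2
def w(cam,p):
    m=camera_model(cam); return np.array(m["origin"])+np.array(m["rotation"])@np.array(p)
def pix(cam,P):
    m=camera_model(cam); c=np.array(m["rotation"]).T@(np.array(P)-m["origin"])
    s=np.array([c[0],-c[1]])/-c[2]; s=s*(1+m["k1"]*(s@s)); K=np.array(m["intrinsics"])
    return (K@[s[0],s[1],1])[:2]
def ray(cam,u,z=0):
    m=camera_model(cam); K=np.array(m["intrinsics"]); d=np.linalg.solve(K,[u[0],u[1],1])[:2]; s=d.copy()
    for _ in range(20): s=d/(1+m["k1"]*(s@s))
    v=np.array(m["rotation"])@[s[0],-s[1],-1]; o=np.array(m["origin"]); return o+v*(z-o[2])/v[2]
E
python3 - <<'E'
from h import *
print(telemetry.observe())
for c in("top","scene"):
    im=read_camera(c); cv2.imwrite(f"pics/{c}0.png",cv2.resize(im,(800,600)))
    for f,ts in((spot_point,["scoop","scoop_mouth","peg1","peg1_end_a","salt","garlic","cup"]),):
        for t in ts:
            for d in f(c,t): 
                P=w(c,d["point"]); print(c,t,round(d["confidence"],2),P.round(3),(pix(c,P)*1.5625).round())
E
```

```text
{'t': 0.0, 'joints': array([ 1.04271337e+00,  2.91272186e-01, -1.54159634e-01,  1.12670018e+00,
       -1.67785153e-05,  1.43148551e+00]), 'joint_velocities': array([-0.0009247 ,  0.00155801, -0.00072196,  0.00206723,  0.00019245,
        0.00100991]), 'joint_efforts': array([-5.00047645e-04, -5.37140000e+01,  3.31379485e+01,  1.59691845e-02,
       -3.84555469e-04, -5.55531216e-06]), 'tcp_pos': array([0.19877648, 0.48542   , 0.23072409]), 'orientation': array([ 1.93164155e-01,  9.81166226e-01, -6.33743863e-04, -2.10815073e-04]), 'contact_force': array([-0.12076491,  0.01373788,  0.54608018]), 'moment': array([ 0.00604442,  0.02173199, -0.00719197]), 'grip_force': 0.0, 'gripper_width': 0.9999327189816913}Traceback (most recent call last):
  File "<stdin>", line 8, in <module>
  File "h.py", line 4, in w
    m=camera_model(cam); return np.array(m["origin"])+np.array(m["rotation"])@np.array(p)
                                                      ~~~~~~~~~~~~~~~~~~~~~~~^~~~~~~~~~~~
ValueError: matmul: Input operand 1 has a mismatch in its core dimension 0, with gufunc signature (n?,k),(k,m?)->(n?,m?) (size 3 is different from 4)
```

View pics/top0.png

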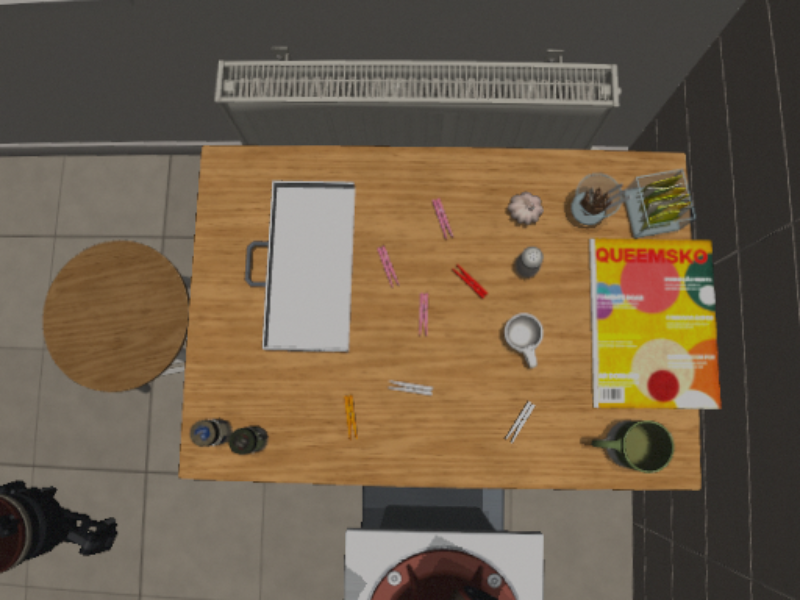

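```bash
python3 - <<'E'
s=open('h.py').read()
s=s.replace('import numpy as np, cv2','import numpy as np, cv2\nfrom scipy.spatial.transform import Rotation\ndef R(m): return Rotation.from_quat(m["rotation"]).as_matrix()')
s=s.replace('np.array(m["rotation"])','R(m)')
open('h.py','w').write(s)
E
python3 - <<'E'
from h import *
K={}
im=read_camera("top"); cv2.imwrite("pics/crop.png",cv2.resize(im[90:290,160:360],(600,600),interpolation=cv2.INTER_CUBIC))
c="top"
for t in ["scoop","scoop_mouth","peg1","peg1_end_a","salt","garlic","cup"]:
    for d in spot_point(c,t):
        P=w(c,d["point"]); print(t,round(d["confidence"],2),P.round(3),(pix(c,P)*1.5625).round())
hsv=cv2.cvtColor(im,cv2.COLOR_BGR2HSV)
m=cv2.inRange(hsv,(150,60,80),(176,255,255)); m=cv2.morphologyEx(m,cv2.MORPH_CLOSE,np.ones((3,3)))
n,l,s,ce=cv2.connectedComponentsWithStats(m)
for i in range(1,n):
    if s[i,4]>40:
        ys,xs=np.where(l==i); Q=np.array([ray(c,(x,y),.012)[:2] for x,y in zip(xs,ys)])
        e=np.linalg.svd(Q-Q.mean(0),full_matrices=False)[2][0]; pr=(Q-Q.mean(0))@e
        print("blob",(ce[i]*1.5625).round(),Q.mean(0).round(3),"dir",e.round(2),"len",pr.min().round(3),pr.max().round(3),hsv[l==i].mean(0).round())
for u in((273,182),(355,182),(348,351),(264,349)): print(ray(c,np.array(u)/1.5625,.026).round(3))
E
```

```text
scoop 0.68 [0.585 0.233 0.003] [310. 263.]
scoop_mouth 0.97 [0.577 0.165 0.003] [350. 268.]
peg1 0.67 [0.382 0.062 0.004] [409. 386.]
peg1 0.66 [ 0.584  0.1   -0.001] [389. 266.]
peg1 0.62 [0.664 0.006 0.002] [445. 221.]
peg1 0.61 [0.501 0.038 0.003] [424. 315.]
peg1 0.58 [ 0.329  0.156 -0.003] [351. 417.]
peg1 0.55 [ 0.557 -0.033  0.   ] [467. 282.]
peg1 0.47 [ 0.328 -0.118 -0.001] [518. 421.]
peg1_end_a 0.52 [0.389 0.098 0.009] [387. 381.]
peg1_end_a 0.48 [0.377 0.029 0.009] [429. 389.]
peg1_end_a 0.47 [0.294 0.151 0.007] [353. 439.]
peg1_end_a 0.4 [0.467 0.039 0.009] [424. 335.]
salt 0.74 [ 0.586 -0.129  0.003] [524. 266.]
salt 0.39 [ 0.682 -0.13   0.001] [524. 212.]
garlic 0.55 [ 0.68  -0.131 -0.002] [525. 214.]
cup 0.69 [ 0.46  -0.121  0.   ] [520. 341.]
cup 0.6 [0.579 0.167 0.004] [349. 267.]
blob [441. 215.] [0.671 0.014] dir [-0.93 -0.37] len -0.029 0.038 [169. 101. 158.]
blob [386. 263.] [0.585 0.104] dir [-0.93 -0.37] len -0.029 0.029 [158. 102. 163.]
blob [423. 309.] [0.508 0.041] dir [-1.   -0.02] len -0.026 0.029 [142.  99. 167.]
blob [603. 308.] [ 0.517 -0.258] dir [-0.97  0.26] len -0.015 0.018 [160. 101. 145.]
[0.721 0.3   0.026]
[0.722 0.16  0.026]
[0.435 0.162 0.026]
[0.435 0.299 0.026]
```

View pics/crop.png

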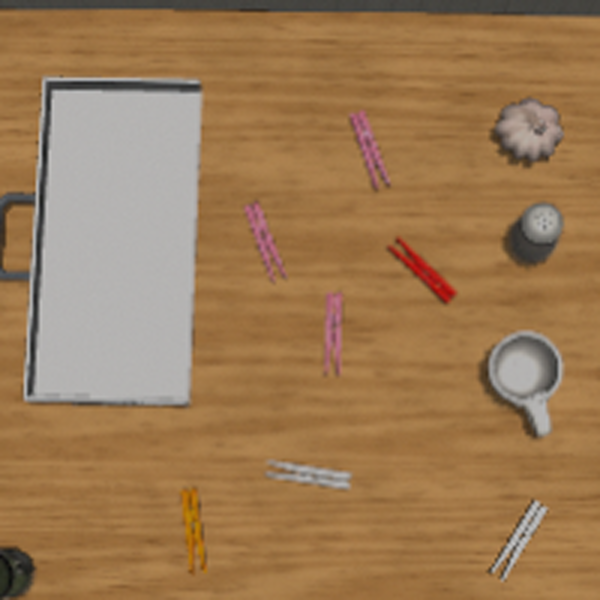

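The crop shows the three pink pegs: peg1 at (334,333), peg2 at (265,241) and peg3 at (370,150), in order of distance from the robot. The orange peg (193,530), the white ones (308,474) and (519,539) and the red one (422,270) are look-alikes. The scoop opens toward -y. Its mouth is at y≈0.163 and spans x 0.435 to 0.722.

First I close the fingers and turn the tool so that tool x = world +y.

```bash
python3 -m crank '[[0,0,0,0.169,0],[0,0,0,0.169,0],[0,0,0,0.169,0],[0,0,0,0.169,0],[0,0,0,0.169,0],[0,0,0,0.169,0],[0,0,0,0.168,0],[0,0,0,0,0],[0,0,0,0,0]]' 30
```

```text
t: 1.62
tcp_pos: [0.199, 0.4858, 0.2313]
orientation: [0.706, 0.708, 0.0, 0.0]
contact_force: [-0.2, 0.3, 0.7]
gripper_width: -0.006
grip_force: 0.0
```

```bash
python3 -m crank '[[-0.02,0.02,0,0,0],[-0.031,0.028,0,0,0],[-0.031,0.028,0,0,0],[-0.031,0.028,0,0,0],[-0.031,0.028,0,0,0],[-0.031,0.028,0,0,0],[-0.031,0.028,0,0,0],[-0.031,0.028,0,0,0],[-0.031,0.028,0,0,0],[-0.031,0.028,0,0,0],[-0.031,0.028,0,0,0],[-0.031,0.028,0,0,0],[-0.031,0.028,0,0,0],[-0.031,0.028,0,0,0],[-0.003,0.001,0.03,0,0],[0,0,0.03,0,0],[0,0,0.03,0,0],[0,0,0.03,0,0],[0,0,0,0,0]]'
python3 - <<'E'
from h import *
im=read_camera("wrist"); c="wrist"
cv2.imwrite("pics/w1.png",im)
for d in spot_point(c,"peg2"): print(round(d["confidence"],2),w(c,d["point"]).round(3),pix(c,w(c,d["point"])).round())
s=telemetry.observe(); print(s["tcp_pos"],robot.grip_depth)
E
```

```text
t: 4.0
tcp_pos: [0.5823, 0.0599, 0.1094]
orientation: [0.706, 0.708, -0.001, -0.002]
contact_force: [-0.6, 0.5, 1.0]
gripper_width: 0.0
grip_force: 0.0
0.88 [ 0.505  0.04  -0.002] [169. 211.]
0.8 [ 0.388  0.061 -0.001] [ 38. 188.]
0.64 [0.583 0.1   0.   ] [256. 143.]
0.63 [0.67  0.01  0.002] [350. 243.]
0.6 [ 0.328 -0.116  0.002] [ 20. 348.]
[0.58437152 0.05981376 0.11210546] 0.0187
```

View pics/w1.png

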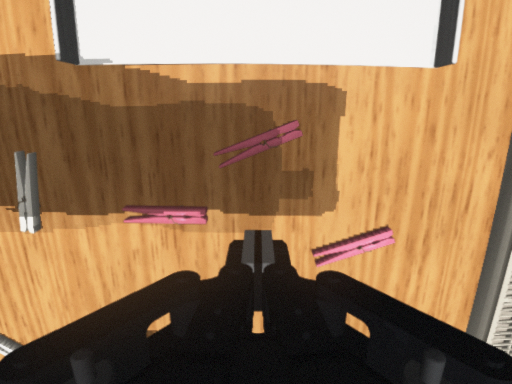

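The wrist view confirms peg2 at (258,145) ahead of the fingers, peg1 at (167,213) and peg3 at (353,246). Now descend and push peg2.

```bash
python3 -m crank '[[0,0,0.03,0,0],[0,0,0.03,0,0],[0,0,0.025,0,0],[0,0,0.015,0,0],[0,0,0.006,0,0],[0,0,0,0,0],[0,0,0,0,0]]' && python3 -m crank '[[0.005,0,0,0,0],[0.005,0,0,0,0],[0.007,0,0,0,0],[0.008,0,0,0,0],[0.008,0,0,0,0],[0.008,0,0,0,0],[0.008,0,0,0,0],[0.008,0,0,0,0],[0.008,0,0,0,0],[0.005,0,0,0,0],[0,0,0,0,0]]'
python3 - <<'E'
from h import *
im=read_camera("wrist"); c="wrist"
cv2.imwrite("pics/w2.png",im)
for d in spot_point(c,"peg2"): print(round(d["confidence"],2),w(c,d["point"]).round(3),pix(c,w(c,d["point"])).round())
E
```

```text
t: 4.97
tcp_pos: [0.5848, 0.0598, 0.0062]
orientation: [0.707, 0.707, 0.001, 0.001]
contact_force: [-1.0, 0.6, 0.4]
gripper_width: -0.0
grip_force: 0.0
t: 6.35
tcp_pos: [0.584, 0.1302, 0.0053]
orientation: [0.707, 0.707, -0.0, -0.0]
contact_force: [0.2, -1.1, 0.2]
gripper_width: -0.002
grip_force: 0.0
0.65 [ 0.588  0.151 -0.002] [264. 203.]
```

View pics/w2.png

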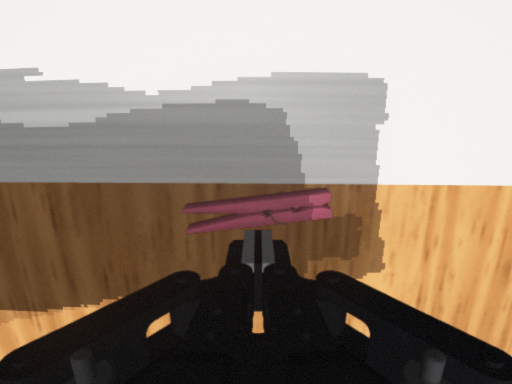

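Peg2 is turning flat and stays centred at (262,210). I keep pushing, then back off, lift and go behind peg1.

```bash
python3 -m crank '[[0.006,0,0,0,0],[0.008,0,0,0,0],[0.008,0,0,0,0],[0.008,0,0,0,0],[0.008,0,0,0,0],[0.008,0,0,0,0],[0.008,0,0,0,0],[0.008,0,0,0,0],[0.008,0,0,0,0],[0.008,0,0,0,0],[0.008,0,0,0,0],[0.008,0,0,0,0],[0.006,0,0,0,0],[0.005,0,0,0,0],[0,0,0,0,0]]' && python3 -m crank '[[-0.01,0,0,0,0],[-0.02,0,0,0,0],[0,0,-0.02,0,0],[0,0,-0.03,0,0],[0,0,-0.02,0,0],[-0.03,-0.012,0,0,0],[-0.035,-0.014,0,0,0],[-0.035,-0.014,0,0,0],[-0.035,-0.014,0,0,0],[-0.035,-0.014,0,0,0],[-0.035,-0.012,0,0,0],[0,0,0,0,0],[0,0,0,0,0]]'
python3 - <<'E'
from h import *
for c in("wrist","top"):
    read_camera(c)
    for d in spot_point(c,"peg2"): print(c,round(d["confidence"],2),w(c,d["point"]).round(3))
E
```

```text
t: 8.32
tcp_pos: [0.584, 0.2351, 0.0053]
orientation: [0.707, 0.707, 0.0, 0.0]
contact_force: [1.0, 0.2, 0.5]
gripper_width: 0.0
grip_force: 0.0
t: 9.95
tcp_pos: [0.504, -0.0007, 0.0755]
orientation: [0.708, 0.707, 0.0, 0.0]
contact_force: [-0.2, 0.0, 0.0]
gripper_width: -0.0
grip_force: 0.0
wrist 0.96 [ 0.557 -0.033  0.002]
wrist 0.95 [0.669 0.011 0.   ]
wrist 0.77 [ 0.384  0.063 -0.002]
wrist 0.69 [ 0.502  0.04  -0.001]
wrist 0.69 [ 0.327 -0.12   0.001]
top 0.69 [ 0.585  0.254 -0.004]
top 0.48 [ 0.331  0.153 -0.003]
```

Peg2 is inside at y=0.254. Now peg1.

```bash
python3 -m crank '[[0,0,0.025,0,0],[0,0,0.025,0,0],[0,0,0.014,0,0],[0,0,0.006,0,0],[0,0,0,0,0],[0.006,0,0,0,0],[0.008,0,0,0,0],[0.005,0,0,0,0],[0.006,0,0,0,0],[0.008,0,0,0,0],[0.01,0,0,0,0],[0.01,0,0,0,0],[0.01,0,0,0,0],[0.01,0,0,0,0],[0.01,0,0,0,0],[0.008,0,0,0,0],[0.005,0,0,0,0],[0,0,0,0,0]]'
python3 - <<'E'
from h import *
c="wrist"; im=read_camera(c); cv2.imwrite("pics/w3.png",im)
for d in spot_point(c,"peg1"): print(c,round(d["confidence"],2),w(c,d["point"]).round(3))
E
```

```text
t: 12.4
tcp_pos: [0.504, 0.0961, 0.0053]
orientation: [0.707, 0.707, 0.0, 0.0]
contact_force: [-0.1, 0.1, -0.7]
gripper_width: -0.002
grip_force: 0.0
wrist 0.85 [ 0.381  0.057 -0.004]
wrist 0.63 [ 0.501  0.115 -0.001]
```

View pics/w3.png

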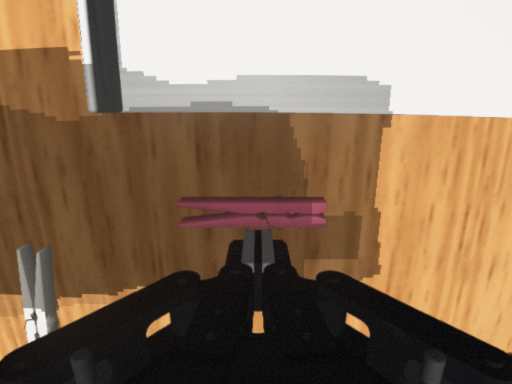

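Peg1 lies flat against the fingers at (253,212). I finish that push and go behind peg3.

```bash
python3 -m crank '[[0.006,0,0,0,0],[0.008,0,0,0,0],[0.01,0,0,0,0],[0.01,0,0,0,0],[0.01,0,0,0,0],[0.01,0,0,0,0],[0.01,0,0,0,0],[0.01,0,0,0,0],[0.01,0,0,0,0],[0.01,0,0,0,0],[0.008,0,0,0,0],[0.007,0,0,0,0],[0.004,0,0,0,0],[0,0,0,0,0]]' && python3 -m crank '[[-0.01,0,0,0,0],[-0.02,0,0,0,0],[0,0,-0.02,0,0],[0,0,-0.03,0,0],[0,0,-0.02,0,0],[-0.03,0.023,0,0,0],[-0.036,0.027,0,0,0],[-0.036,0.027,0,0,0],[-0.036,0.027,0,0,0],[-0.036,0.027,0,0,0],[-0.036,0.027,0,0,0],[-0.004,0.005,0,0,0],[0,0,0,0,0],[0,0,0,0,0]]'
python3 - <<'E'
from h import *
for c in("wrist","top"):
    read_camera(c)
    for d in spot_point(c,"peg2"): print(c,round(d["confidence"],2),w(c,d["point"]).round(3))
E
```

```text
t: 14.25
tcp_pos: [0.504, 0.209, 0.0053]
orientation: [0.707, 0.707, -0.0, -0.0]
contact_force: [-0.1, 0.1, 0.4]
gripper_width: 0.004
grip_force: 0.0
t: 16.0
tcp_pos: [0.666, -0.0347, 0.0752]
orientation: [0.707, 0.707, -0.0, -0.0]
contact_force: [1.0, 0.3, 0.1]
gripper_width: -0.006
grip_force: 0.0
wrist 0.96 [ 0.669  0.013 -0.001]
wrist 0.85 [ 0.558 -0.033 -0.001]
top 0.67 [ 0.585  0.255 -0.001]
top 0.62 [0.502 0.227 0.002]
```

```bash
python3 -m crank '[[0,0,0.025,0,0],[0,0,0.025,0,0],[0,0,0.014,0,0],[0,0,0.006,0,0],[0,0,0,0,0],[0.006,0,0,0,0],[0.008,0,0,0,0],[0.005,0,0,0,0],[0.006,0,0,0,0],[0.008,0,0,0,0],[0.01,0,0,0,0],[0.01,0,0,0,0],[0.01,0,0,0,0],[0.01,0,0,0,0],[0.01,0,0,0,0],[0.01,0,0,0,0],[0.01,0,0,0,0],[0.008,0,0,0,0],[0.005,0,0,0,0],[0,0,0,0,0]]'
python3 - <<'E'
from h import *
c="wrist"; im=read_camera(c); cv2.imwrite("pics/w4.png",im)
for d in spot_point(c,"peg1"): print(c,round(d["confidence"],2),w(c,d["point"]).round(3))
E
```

```text
t: 18.7
tcp_pos: [0.667, 0.0811, 0.0053]
orientation: [0.707, 0.707, 0.0, 0.0]
contact_force: [0.3, -0.0, 0.2]
gripper_width: -0.003
grip_force: 0.0
wrist 0.82 [ 0.667  0.101 -0.001]
```

View pics/w4.png

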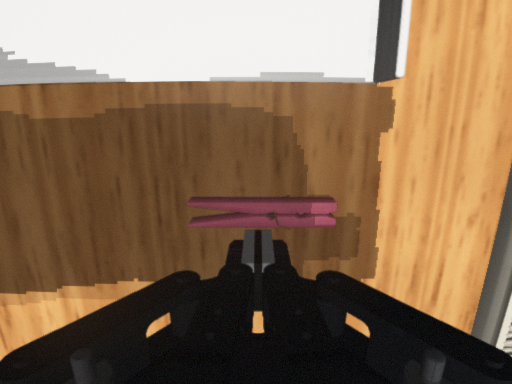

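Peg3 is flat at (262,212), and its far end (336) clears the scoop's side wall (377). I continue in.

```bash
python3 -m crank '[[0.006,0,0,0,0],[0.008,0,0,0,0],[0.01,0,0,0,0],[0.01,0,0,0,0],[0.01,0,0,0,0],[0.01,0,0,0,0],[0.01,0,0,0,0],[0.01,0,0,0,0],[0.01,0,0,0,0],[0.01,0,0,0,0],[0.01,0,0,0,0],[0.009,0,0,0,0],[0.007,0,0,0,0],[0.004,0,0,0,0],[0,0,0,0,0]]' && python3 -m crank '[[-0.01,0,0,0,0],[-0.02,0,0,0,0],[0,0,-0.02,0,0],[0,0,-0.03,0,0],[0,0,-0.04,0,0],[0,0,-0.04,0,0],[-0.03,-0.03,0,0,0],[-0.035,-0.035,0,0,0],[-0.035,-0.035,0,0,0],[-0.035,-0.035,0,0,0],[0,-0.05,0,0,0],[0,-0.05,0,0,0],[0,-0.05,0,0,0],[0,0,0,0,0],[0,0,0,0,0]]'
python3 - <<'E'
from h import *
c="top"; im=read_camera(c); cv2.imwrite("pics/top9.png",cv2.resize(im[90:290,160:360],(600,600),interpolation=cv2.INTER_CUBIC))
for t in("peg1","peg1_end_a","salt","garlic","cup"):
    for d in spot_point(c,t): print(t,round(d["confidence"],2),w(c,d["point"]).round(3))
E
```

```text
t: 20.68
tcp_pos: [0.667, 0.205, 0.0053]
orientation: [0.707, 0.707, -0.0, -0.0]
contact_force: [0.4, -0.0, -0.5]
gripper_width: 0.002
grip_force: 0.0
t: 22.55
tcp_pos: [0.3829, 0.039, 0.1358]
orientation: [0.708, 0.707, 0.001, 0.001]
contact_force: [0.6, 0.3, 0.5]
gripper_width: -0.001
grip_force: 0.0
peg1 0.71 [ 0.331 -0.118 -0.001]
peg1 0.59 [0.501 0.229 0.003]
peg1 0.59 [ 0.584  0.254 -0.004]
peg1 0.59 [ 0.669  0.222 -0.   ]
peg1 0.56 [ 0.329  0.158 -0.001]
peg1 0.44 [ 0.557 -0.034  0.002]
peg1 0.19 [0.617 0.257 0.006]
peg1_end_a 0.6 [0.466 0.226 0.008]
peg1_end_a 0.51 [0.538 0.229 0.007]
peg1_end_a 0.5 [0.295 0.152 0.006]
peg1_end_a 0.44 [0.365 0.161 0.007]
peg1_end_a 0.36 [0.619 0.257 0.002]
salt 0.64 [ 0.585 -0.127  0.002]
salt 0.41 [0.537 0.226 0.007]
garlic 0.6 [ 0.68  -0.133 -0.004]
cup 0.56 [ 0.456 -0.123  0.004]
```

View pics/top9.png

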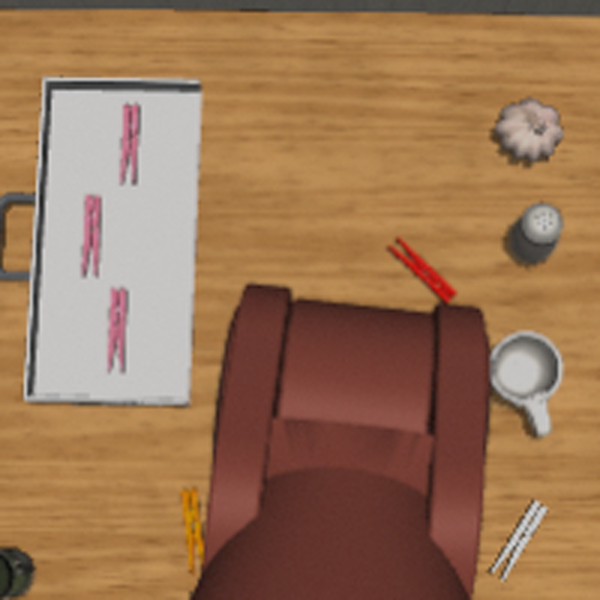

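The picture shows all three pink pegs well inside the scoop at (118,330), (92,235) and (130,143). The salt, garlic and cup are where they were, and the arm is clear.

```bash
python3 -c "
from workcell import robot; print(robot.sign_off())"
```

```text
the job is handed in; nothing more can be done
None
```

All three pink pegs lie wholly inside the scoop, about 60 to 90 mm past its front edge. The salt, garlic and cup did not move, and the job was handed in at about 23 s; sign-off returned no verdict.

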